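Click the weekly tablet dial round to today's pocket

ROBOT

A 6-joint arm with a two-finger parallel gripper is mounted at the origin on the work surface. World frame = base frame: x ahead of the robot, y to its left, z up, the work surface at z = 0. Lengths are in m, angles in rad, forces in N, time in s.
With the tool pointing down it reaches from about 0.275 to 0.875 m from the base axis. Payload 12.5 kg.
Tool frame: the origin (TCP) lies between the finger pads; the fingertips stand 17 mm ahead of it and the grasp point (between the pads) lies 2 mm behind it; z points along the fingers, y is the direction in which the jaws open and shut (so a half turn about z gives the same grasp; the last joint's range is limited). The gripper opens to 85 mm and grips with 20 to 120 N. Pads are 22 mm wide; open, the fingers measure 114 mm over their backs; the gripper's body (76 mm by 85 mm) begins 54 mm behind the grasp point. The pads swing forward as they close: fully open they stand 13 mm farther back than shut.
Start: joints at [1.176, 0.351, 1.652, -0, 1.139, -0.085], TCP at [0.168, 0.524, 0.248] pointing down, gripper open.
Joint ranges: [-2.75, 2.75], [-0.79, 2.1], [0.01, 2.65], [-1.57, 4.71], [0.07, 3.14], [-2.87, 2.87]. Speed limits (rad/s): [2.22, 2.22, 2.79, 3.14, 3.14, 3.14].

INTERFACE

Orientations are given as a unit quaternion [x, y, z, w].
In Python, from rig import bot, eyes, workorder gives the robot as it stands. The module is installed in compiled form; this text tells all that it offers.
- The arm moves only by the shell command python3 -m creep 'ROWS' [FORCE]. ROWS is a JSON object of lists of equal length, an entry for each row: "slide": the shift along the tool's x, y, z in m, a list of three; "turn": the turn, a rotation vector about the tool's x, y, z in units of 5 degrees (1.0 is 5 degrees), a list of three; "jaw": the opening, from 0 (shut) to 1 (fully open). A call has 1 to 20 rows; each row is the pose to reach, as a shift and turn from the pose commanded when the call began, along the tool's axes at that moment; what a row does not reach only later rows make up. A row lasts 1/8 s, in which the tool goes at most 62.5 mm and 10.7 degrees, less where a joint would pass 70% of its speed; a pose out of reach is approached as far as the arm can. A call with a gripper value outside its range is refused whole. The fingers move at their own pace and stop on an object; FORCE is the grip in N (left out, the last holds). Time passes only in rows, so rows that repeat a pose let the fingers close. It gives the time, the measured TCP pose, the force and the opening at its end, in the units of the state.
- bot.get_obs(): the state, without advancing time (a new reading comes with each control period).
- eyes.grab_frame(name): name is "scene" or "top" or "wrist"; returns a dict with "frame" (480x640x3 uint8, red, green, blue), "z_map" (480x640 float32, m along the optical axis (not along the pixel's ray), 0 where there is no reading), "camera_matrix" (3x3 intrinsics, pixels), "k1" (the pictures are not rectified: a ray, as slopes to the right and down, at radius r is drawn at 1 + k1 r^2 times it, then the intrinsics apply), "R" (3x3) and "t" (3): a world point X has camera coordinates R X + t; the wrist camera has in their place "tool_from_camera" (4x4, takes a point from camera to tool coordinates, whose origin is the TCP and whose axes are the flange's). Camera axes: x right, y down, z forward; pixel columns grow to the right and rows downward; lengths in m; the calibration is good to about 2 mm. A picture is of the moment at which its call begins: read the wrist's pose just before it.
- workorder.job_done(): hands the job in, once; it reports no verdict.
The state is a dict: "clock": time; "joint_positions": joint angles; "dq": joint speeds; "joint_efforts": joint torques, N m; "tool_pos": TCP position; "orientation": TCP orientation; "wrist_force": force on the tool from outside, world axes, zero at the start; "wrist_torque": the same for the moment, N m; "finger_gap": finger opening in m.
Only numpy, scipy, OpenCV 4.12 (cv2) and the standard library are available. Lean on these libraries where they do the work, as an engineer would, in place of code of your own. Each camera call takes 0.05 s, during which the arm holds its last target.

TASK

The seven-lobed ring of the weekly tablet dispenser has to be moved on to today: with a fingertip, flick the edge of the ring clockwise (seen from above), click by click, until its one long lobe has clicked into place over the pouring lip of the base, without running past it. Only push the lobes gently: do not squeeze the ring, do not lift the dispenser or push it about, and leave the things around it where they stand.

Things in the scene. Friction and masses are not known exactly. Their poses are not given: they have to be found in the camera images.
- dial: base of the weekly tablet dispenser, loose on the shelf on a non-slip foot, 0.9 kg: a light grey disc 92 mm across, 20 mm high, with a low pouring lip, 26 mm wide and 12 mm high (two 3 mm ridges on top; 20 mm high out to 54 mm from the centre), reaching 100 mm from the centre along its -x axis. Origin: centre of the underside, on the ring's vertical axis; z up
- ring_mid (a point): centre of the white ring, on its vertical axis, half-way up its thickness (31 mm above the shelf). The ring spans heights 24 to 38 mm (boss on the axis to 43 mm): a hub 62 mm across with seven equally spaced radial lobes, 12 mm wide, round-ended; six end 58 mm from the axis, the long one 74 mm. The gaps between lobes are empty
- dayring (a joint): turn of the ring on the base, rad: 0 with the long lobe over the lip, growing clockwise seen from above (long lobe at angle pi - value, anticlockwise from the base's +x). A detent holds it at each multiple of 0.898 (2 pi/7, one click); past half a click it springs on, before that it springs back. Takes 2 to 4 N at a lobe's end. Starts 2, 3 or 4 clicks short (-1.8, -2.7 or -3.6)
- long_tip (a point): the outer end of the ring's long lobe, half-way up its thickness (31 mm above the shelf)
- lip (a point): the outer end of the pouring lip on the base, on its upper face, 100 mm from the axis
- jar: bystander: low amber glass jar, 52 mm across, 45 mm high; origin centre of underside
- tumbler: bystander: white tumbler, 66 mm across, 85 mm high; origin centre of underside
- comb: bystander: black comb lying flat, 180 mm long along its y, 36 mm wide, 5 mm thick; origin centre of underside
- soapdish: bystander: leaf-shaped ceramic dish with soap, about 170 mm long along its x, 100 mm wide, 26 mm high; origin at underside
- swabs: bystander: clear lidded swab dispenser, 80 mm across, 109 mm high; origin centre of underside
- spray: bystander: aluminium spray can, 48 mm across, 150 mm high; origin centre of underside
There are look-alikes about, which are no part of the job. What is shaped like the dial but purple is not meant.

How it is judged:
At the end, for the whole second after the job is handed in: The ring rests in the click with its long lobe over the lip (within 0.15 rad) and the dispenser stands upright at rest within 25 mm of where it was (value of joint dayring between -0.15 and 0.15 rad and distance of dial from where it was at the start of the episode below 0.025 m and angle between dial's own z axis and vertical below 0.05 rad and linear speed of dial below 0.02 m/s); the robot touches nothing.
It fails at once if the ring runs past the lip (more than half a click beyond it) (value of joint dayring above 0.5 rad).
It fails at once if the ring is turned the wrong way round, anticlockwise, towards the lip (value of joint dayring below -4.2 rad).
It fails at once if the ring is squeezed or pushed hard (over 20 N) (contact force between the fingers and dayring above 20 N).
It fails at once if the dispenser is pushed about (more than 25 mm), lifted (more than 8 mm) or tipped (distance of dial from where it was at the start of the episode above 0.025 m or height (world z) of dial above 0.008 m or angle between dial's own z axis and vertical above 0.2 rad).
It fails at once if a thing around it is moved (more than 30 mm) or knocked over (distance of any of jar, tumbler, comb, soapdish, swabs, spray from where it was at the start of the episode above 0.03 m or angle between any of jar, tumbler, comb, soapdish, swabs, spray's own z axis and vertical above 0.5 rad).
It also fails if it takes over 58 s, if anything falls off the work surface, if the arm or the gripper's body presses on something with over 40 N, if the wrist force passes 120 N, or if a joint passes its speed limit or range.

## Working session

There is one attempt and no reset: what is moved stays moved. The work goes in short steps, Python scripts to look and compute and a shell command to move; the robot and the scene stay as the last step left them, time stands still between calls to the robot, and variables do not carry over. Pictures are saved under pics/ and viewed, and the job is handed in when it is done.

```bash
mkdir -p pics; python3 - <<'E'
from rig import bot,eyes
import cv2,numpy as np
o=bot.get_obs();print({k:np.round(v,3).tolist() for k,v in o.items()})
for n in("top","scene"):
    f=eyes.grab_frame(n);cv2.imwrite(f"pics/{n}0.png",f["frame"][:,:,::-1]);np.savez(f"{n}0.npz",**f)
    print(n,f["camera_matrix"].tolist(),f["k1"],f["R"].round(3).tolist(),f["t"])
E
```

```text
{'clock': 0.0, 'joint_positions': [1.176, 0.351, 1.652, 0.0, 1.139, -0.085], 'dq': [-0.0, -0.001, -0.001, 0.001, -0.0, 0.001], 'joint_efforts': [0.001, -50.611, -29.141, -0.0, 0.005, 0.0], 'tool_pos': [0.168, 0.524, 0.248], 'orientation': [0.154, 0.988, -0.001, -0.0], 'wrist_force': [1.234, 0.121, -0.316], 'wrist_torque': [0.006, -0.056, -0.01], 'finger_gap': 0.085}
top [[512.1328666997476, 0.0, 318.5467195706631], [0.0, 512.1328666997476, 234.75296880044314], [0.0, 0.0, 1.0]] 0.03655021281438607 [[-0.002, -1.0, -0.008], [-0.996, 0.003, -0.087], [0.087, 0.008, -0.996]] [-0.01709666  0.63727619  1.49866873]
scene [[555.9352227079776, 0.0, 309.5988587643274], [0.0, 555.9352227079776, 243.97847121554912], [0.0, 0.0, 1.0]] -0.040145314897010835 [[-0.128, 0.992, 0.002], [0.806, 0.105, -0.583], [-0.578, -0.073, -0.812]] [ 0.0927879  -0.4643809   1.73581153]
```

View pics/top0.png

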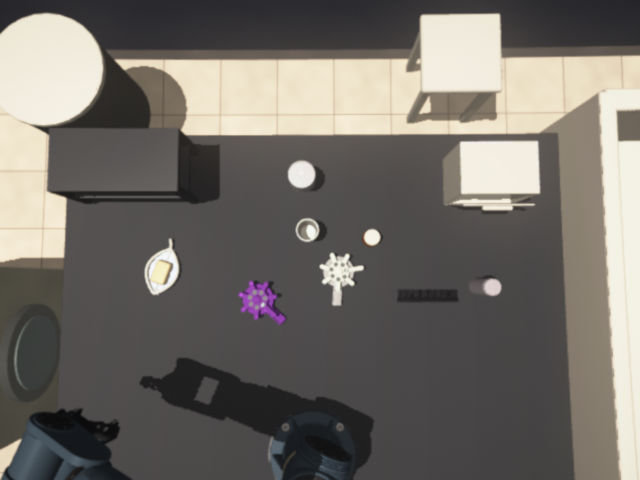

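View pics/scene0.png

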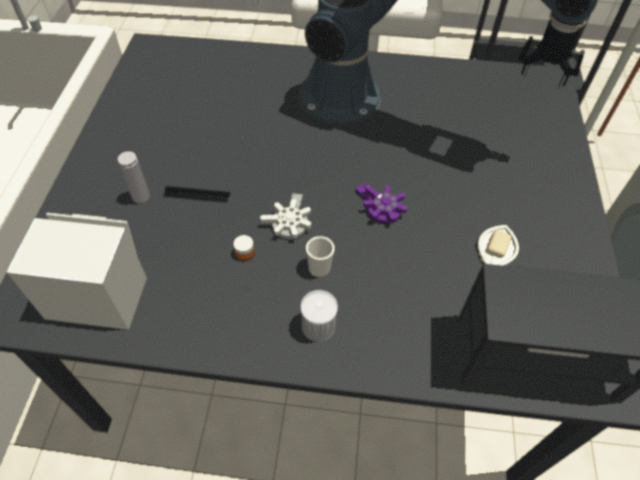

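Candidates for the dial are the white and grey one at top (339,270) / scene (290,217), and the purple look-alike at top (259,300) / scene (383,204). By the description it is the white one. I'll check that in a close crop and locate it.

```bash
cat > h.py <<'E'
import numpy as np,cv2
def w(f,uv,z=None):
    "pixel -> world; intersect with height z if given"
    K=f["camera_matrix"];k=float(f["k1"])
    d=np.array([(uv[0]-K[0,2])/K[0,0],(uv[1]-K[1,2])/K[1,1]]);s=d.copy()
    for _ in range(20): s=d/(1+k*(s@s))
    R,t=f["R"],f["t"];c=-R.T@t;r=R.T@np.array([s[0],s[1],1])
    return c+r*(z-c[2])/r[2]
def px(f,X):
    K=f["camera_matrix"];k=float(f["k1"]);c=f["R"]@np.array(X)+f["t"];s=c[:2]/c[2];s=s*(1+k*(s@s))
    return K[0,0]*s[0]+K[0,2],K[1,1]*s[1]+K[1,2]
E
python3 - <<'E'
import numpy as np,cv2
from h import *
for n,(u,v) in(("top",(339,272)),("scene",(288,217))):
    f=np.load(n+"0.npz");im=f["frame"][v-50:v+50,u-50:u+50,::-1]
    cv2.imwrite(f"pics/{n}_crop.png",cv2.resize(im,(590,590),interpolation=cv2.INTER_CUBIC))
f=np.load("top0.npz")
for nm,uv,z in(("hub",(338,270),.04),("longtip",(362,268),.031),("lip",(337,304),.012),("jar",(372,237),.045),("tumb",(307,230),.085),("comb",(428,296),.005),("swabs",(301,174),.109),("spray",(491,287),.15),("purple",(259,300),.04)):
    print(nm,w(f,uv,z).round(3))
E
```

```text
hub [ 0.532 -0.076  0.04 ]
longtip [ 0.538 -0.147  0.031]
lip [ 0.432 -0.073  0.012]
jar [ 0.629 -0.176  0.045]
tumb [0.646 0.014 0.085]
comb [ 0.455 -0.345  0.005]
swabs [0.804 0.03  0.109]
spray [ 0.484 -0.485  0.15 ]
purple [0.445 0.156 0.04 ]
```

View pics/top_crop.png

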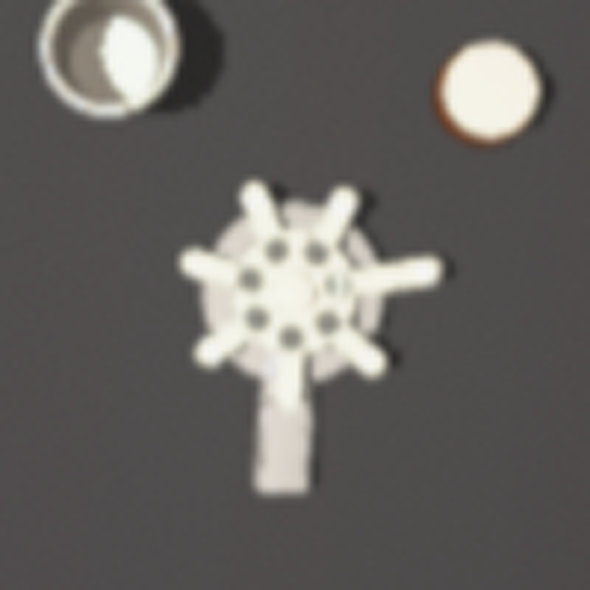

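View pics/scene_crop.png

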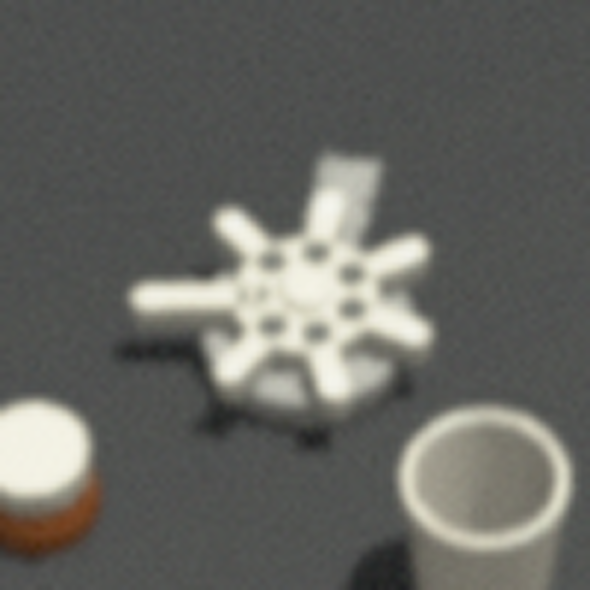

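The crop confirms it: a white seven-lobed ring on a light grey base. The long lobe points right (crop 437,268) and the lip points down (crop 282,490). Image clockwise is also clockwise from above, so there are 2 clicks to go. I'll move above it for a close wrist view.

```bash
python3 -m creep '{"slide":[[-0.525,-0.445,0],[-0.525,-0.445,0],[-0.525,-0.445,0],[-0.525,-0.445,0],[-0.525,-0.445,0],[-0.525,-0.445,0],[-0.525,-0.445,0],[-0.525,-0.445,0],[-0.525,-0.445,0],[-0.525,-0.445,0],[-0.525,-0.445,0],[-0.525,-0.445,0],[-0.525,-0.445,0],[-0.525,-0.445,0],[-0.525,-0.445,0],[-0.525,-0.445,0],[-0.525,-0.445,0]],"turn":[[0,0,-3.5],[0,0,-3.5],[0,0,-3.5],[0,0,-3.5],[0,0,-3.5],[0,0,-3.5],[0,0,-3.5],[0,0,-3.5],[0,0,-3.5],[0,0,-3.5],[0,0,-3.5],[0,0,-3.5],[0,0,-3.5],[0,0,-3.5],[0,0,-3.5],[0,0,-3.5],[0,0,-3.5]],"jaw":[0,0,0,0,0,0,0,0,0,0,0,0,0,0,0,0,0]}' 20
python3 - <<'E'
from rig import bot,eyes
import cv2,numpy as np
o=bot.get_obs();f=eyes.grab_frame("wrist")
cv2.imwrite("pics/w1.png",f["frame"][:,:,::-1]);np.savez("w1.npz",p=o["tool_pos"],q=o["orientation"],**f)
print(o["clock"],o["tool_pos"],o["orientation"],o["finger_gap"],o["joint_positions"]);print(np.round(f["tool_from_camera"],4),f["camera_matrix"],f["k1"])
E
```

```text
clock: 2.22
tool_pos: [0.5319, -0.0598, 0.2484]
orientation: [0.002, 1.0, -0.0, 0.0]
wrist_force: [-0.5, 0.9, 0.1]
finger_gap: 0.0005
2.225 [ 0.53192687 -0.05981129  0.24837309] [ 1.99590646e-03  9.99998007e-01 -2.21429107e-05  3.74549572e-05] 0.00048375782255667487 [-1.98939216e-01  3.23942859e-01  1.68971161e+00 -3.18451247e-05
  1.12785606e+00 -1.76573008e+00]
[[ 1.000e-04 -9.610e-01 -2.766e-01  7.060e-02]
 [ 1.000e+00  1.000e-04 -2.000e-04  7.000e-04]
 [ 3.000e-04 -2.766e-01  9.610e-01 -1.247e-01]
 [ 0.000e+00  0.000e+00  0.000e+00  1.000e+00]] [[330.72308045   0.         318.47099188]
 [  0.         330.72308045 237.08658495]
 [  0.           0.           1.        ]] 0.0144245789840597
```

View pics/w1.png

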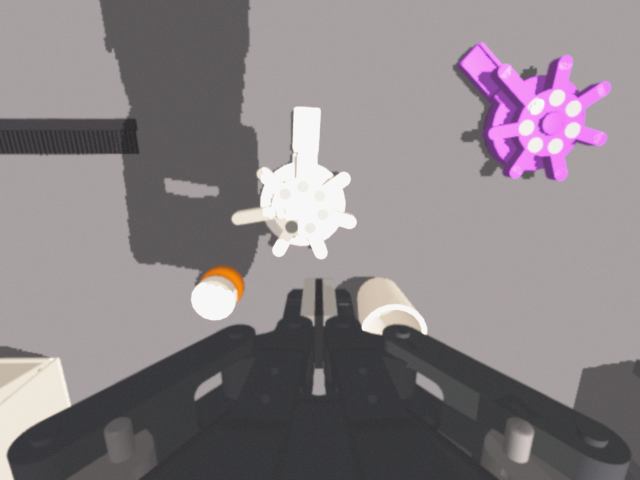

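```bash
cat >> h.py <<'E'
from scipy.spatial.transform import Rotation as Ro
def wc(d):
    "wrist frame -> dict with R,t world->cam"
    T=np.eye(4);T[:3,:3]=Ro.from_quat(d["q"]).as_matrix();T[:3,3]=d["p"];C=np.linalg.inv(T@d["tool_from_camera"])
    return dict(frame=d["frame"],camera_matrix=d["camera_matrix"],k1=d["k1"],R=C[:3,:3],t=C[:3,3])
def ring(c,a,z=.038,a0=0.898):
    "outline pts sets: lobes centre ends; a=long lobe angle (world)"
    out=[]
    for i in range(7):
        r=.074 if i==0 else .058;th=a+i*2*np.pi/7;u=np.array([np.cos(th),np.sin(th)]);n=np.array([-u[1],u[0]])
        P=[c+u*.031+n*.006,c+u*(r-.006)+n*.006]+[c+u*(r-.006)+.006*(np.cos(s)*n+np.sin(s)*u) for s in np.linspace(0,np.pi,9)[1:-1]]+[c+u*(r-.006)-n*.006,c+u*.031-n*.006]
        out.append([np.r_[p,z] for p in P])
    return out
def overlay(f,c,a,lip,box,s,fn):
    im=f["frame"][box[1]:box[3],box[0]:box[2],::-1];im=cv2.resize(im,None,fx=s,fy=s,interpolation=cv2.INTER_CUBIC)
    def pl(pts,col): cv2.polylines(im,[np.int32([[(q[0]-box[0]+.5)*s,(q[1]-box[1]+.5)*s] for q in (px(f,p) for p in pts)])],False,col,1)
    for L in ring(np.array(c),a): pl(L,(0,0,255))
    u=np.array([np.cos(lip),np.sin(lip)]);n=np.array([-u[1],u[0]]);c=np.array(c)
    pl([np.r_[c+u*.054+n*.013,.012],np.r_[c+u*.1+n*.013,.012],np.r_[c+u*.1-n*.013,.012],np.r_[c+u*.054-n*.013,.012]],(0,200,0))
    cv2.imwrite(fn,im)
E
cat > fit.py <<'E'
import sys
from h import *
from scipy.optimize import minimize
def mask(f,box):
    z=f["frame"].astype(int);return z
def fit(f,wr,box,c0,a0,S=4):
    g=cv2.cvtColor(f["frame"],cv2.COLOR_RGB2GRAY).astype(np.float32)
    g=cv2.GaussianBlur(g,(0,0),1.0);gx=cv2.Sobel(g,cv2.CV_32F,1,0);gy=cv2.Sobel(g,cv2.CV_32F,0,1)
    m=cv2.GaussianBlur(np.minimum(np.hypot(gx,gy),150),(0,0),.7)
    def cost(v):
        P=np.array([px(f,p) for L in ring(v[:2],v[2]) for A,B in zip(L[:-1],L[1:]) for p in np.linspace(A,B,5)],np.float32)
        return -cv2.remap(m,P[:,0].copy(),P[:,1].copy(),cv2.INTER_LINEAR).mean()
    best=None
    for dx in(-.008,0,.008):
        for dy in(-.008,0,.008):
            for da in(-.1,0,.1):
                v0=np.array([c0[0]+dx,c0[1]+dy,a0+da])
                r=minimize(cost,v0,method="Nelder-Mead",options=dict(initial_simplex=[v0,v0+[.004,0,0],v0+[0,.004,0],v0+[0,0,.05]],xatol=1e-4,fatol=1e-3))
                if best is None or r.fun<best.fun: best=r
    return best.x,best.fun
E
python3 - <<'E'
from fit import *
d=dict(np.load("w1.npz"));fw=wc(d)
ft=dict(np.load("top0.npz"));fs=dict(np.load("scene0.npz"))
for n,f in(("top",ft),("wrist",fw),("scene",fs)):
    x,c=fit(f,0,0,(.532,-.076),-1.5);print(n,x.round(4),c)
    if n=="wrist": overlay(f,x[:2],x[2],x[2]-1.795,(210,90,370,280),4,"pics/w1o.png")
E
```

```text
top [ 0.5294 -0.0763 -1.4157] -137.74005126953125
wrist [ 0.5269 -0.0762 -1.4131] -104.63549041748047
scene [ 0.5271 -0.0776 -1.3951] -142.32020568847656
```

View pics/w1o.png

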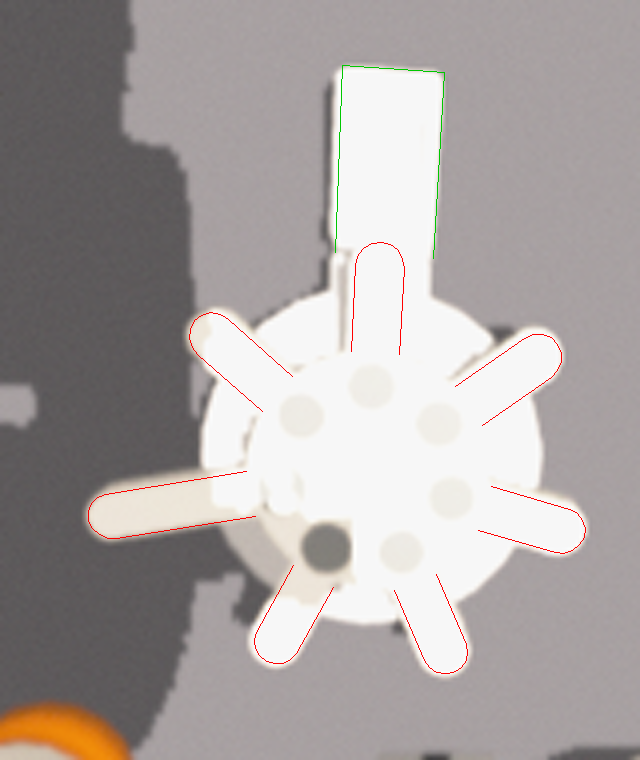

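The fit agrees well: centre (0.528,-0.0765), long lobe at -1.413 rad, lip at -3.208 rad, so exactly 2 clicks. Next I'll work out the finger path. The shut fingers trail the long lobe tip at r≈70 mm, outside the short lobes.

```bash
cat > plan.py <<'E'
from h import *
from rig import bot
C=np.array([.528,-.0765]);A0=-1.413;Rr=.070
def slide(ths,ds,z):
    o=bot.get_obs();R=Ro.from_quat(o["orientation"]).as_matrix();p=np.array(o["tool_pos"])
    for th,d in zip(ths,ds):
        u=np.array([np.cos(th),np.sin(th)]);n=np.array([-u[1],u[0]])
        X=np.r_[C+Rr*u+n*d,z];s=R.T@(X-p)
        x=-n;want=np.arctan2(x[1],x[0]);now=np.arctan2(R[1,0],R[0,0])
        print("th-A0 %.2f d %.3f"%(th-A0,d),s.round(4),"turn %.2f"%(-np.rad2deg((want-now+np.pi)%(2*np.pi)-np.pi)/5))
E
python3 - <<'E'
from plan import *
slide([A0]*4+[A0-.1*i for i in range(1,6)],[.035,.03,.024,.017]+[.017]*5,.044)
E
```

```text
th-A0 0.00 d 0.035 [-0.0419 -0.0801  0.2043] turn -1.86
th-A0 0.00 d 0.030 [-0.037  -0.0809  0.2043] turn -1.86
th-A0 0.00 d 0.024 [-0.0311 -0.0818  0.2043] turn -1.86
th-A0 0.00 d 0.017 [-0.0242 -0.083   0.2043] turn -1.86
th-A0 -0.10 d 0.017 [-0.0174 -0.0854  0.2043] turn -0.71
th-A0 -0.20 d 0.017 [-0.0104 -0.0872  0.2043] turn 0.44
th-A0 -0.30 d 0.017 [-0.0033 -0.0883  0.2043] turn 1.58
th-A0 -0.40 d 0.017 [ 0.0039 -0.0887  0.2043] turn 2.73
th-A0 -0.50 d 0.017 [ 0.0111 -0.0883  0.2043] turn 3.87
```

```bash
python3 -m creep '{"slide":[[-0.042,-0.080,0.0],[-0.042,-0.080,0.05],[-0.042,-0.080,0.10],[-0.042,-0.080,0.14],[-0.042,-0.080,0.17],[-0.042,-0.080,0.19],[-0.042,-0.080,0.204],[-0.042,-0.080,0.204],[-0.042,-0.080,0.204]],"turn":[[0,0,-1.9],[0,0,-1.9],[0,0,-1.9],[0,0,-1.9],[0,0,-1.9],[0,0,-1.9],[0,0,-1.9],[0,0,-1.9],[0,0,-1.9]],"jaw":[0,0,0,0,0,0,0,0,0]}'
python3 - <<'E'
from rig import eyes
from plan import *
o=bot.get_obs()
for n in("wrist","scene"):
    f=eyes.grab_frame(n)
    if n=="wrist": cv2.imwrite("pics/w2.png",f["frame"][:,:,::-1])
    else: cv2.imwrite("pics/s2.png",cv2.resize(f["frame"][140:280,210:370,::-1],None,fx=4.5,fy=4.2,interpolation=cv2.INTER_CUBIC))
print(o["tool_pos"],o["wrist_force"])
slide([A0]*4+[A0-.1*i for i in range(1,6)],[.030,.024,.017,.017]+[.017]*5,.044)
E
```

```text
clock: 3.4
tool_pos: [0.5742, -0.1404, 0.0452]
orientation: [-0.081, 0.997, -0.0, 0.001]
wrist_force: [0.1, 0.7, 0.2]
finger_gap: 0.0002
[ 0.57420495 -0.14041471  0.04523633] [0.07648873 0.71773372 0.17728976]
th-A0 0.00 d 0.030 [0.0056 0.0004 0.0013] turn 0.04
th-A0 0.00 d 0.024 [0.0116 0.0004 0.0013] turn 0.04
th-A0 0.00 d 0.017 [0.0186 0.0004 0.0012] turn 0.04
th-A0 0.00 d 0.017 [0.0186 0.0004 0.0012] turn 0.04
th-A0 -0.10 d 0.017 [ 0.0256 -0.0009  0.0012] turn 1.19
th-A0 -0.20 d 0.017 [ 0.0328 -0.0015  0.0012] turn 2.33
th-A0 -0.30 d 0.017 [ 0.04   -0.0014  0.0012] turn 3.48
th-A0 -0.40 d 0.017 [ 0.0472 -0.0006  0.0012] turn 4.63
th-A0 -0.50 d 0.017 [0.0542 0.001  0.0012] turn 5.77
```

View pics/w2.png

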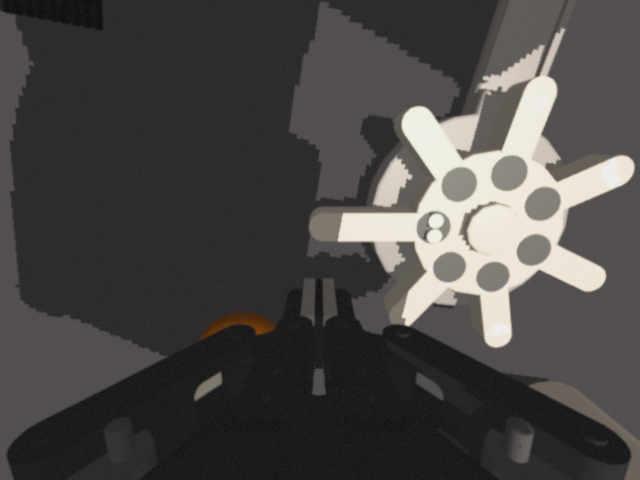

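View pics/s2.png

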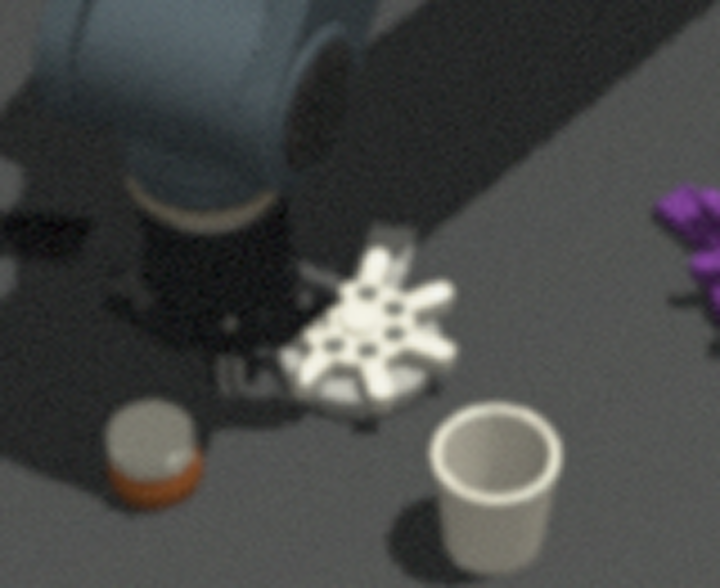

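The wrist view shows the shut fingertips at (319,282), just behind the long lobe's end (310–340, 225), with the jar and other lobes clear. The first push follows the arc.

```bash
python3 -m creep '{"slide":[[0.006,0,0.001],[0.012,0,0.001],[0.016,0,0.001],[0.019,0,0.001],[0.022,-0.0005,0.001],[0.026,-0.001,0.001],[0.029,-0.001,0.001],[0.033,-0.0015,0.001],[0.036,-0.0015,0.001],[0.040,-0.0015,0.001],[0.0435,-0.001,0.001],[0.047,-0.0005,0.001],[0.047,-0.0005,0.001]],"turn":[[0,0,0],[0,0,0],[0,0,0],[0,0,0],[0,0,0.6],[0,0,1.2],[0,0,1.8],[0,0,2.3],[0,0,2.9],[0,0,3.5],[0,0,4.0],[0,0,4.6],[0,0,4.6]],"jaw":[0,0,0,0,0,0,0,0,0,0,0,0,0]}'
python3 - <<'E'
from rig import eyes
from plan import *
o=bot.get_obs()
f=eyes.grab_frame("wrist");cv2.imwrite("pics/w3.png",f["frame"][:,:,::-1])
print(o["tool_pos"],o["wrist_force"])
slide([A0-.05*i for i in range(8,14)],[.017]*6,.044)
E
```

```text
clock: 5.12
tool_pos: [0.5272, -0.1483, 0.0433]
orientation: [0.12, 0.993, -0.0, -0.0]
wrist_force: [0.8, 0.1, -0.8]
finger_gap: 0.0006
[ 0.52718651 -0.14832832  0.04332024] [ 0.79681333  0.08266005 -0.76656241]
th-A0 -0.40 d 0.017 [-0.0004 -0.0001 -0.0007] turn 0.04
th-A0 -0.45 d 0.017 [ 0.0031 -0.0009 -0.0007] turn 0.61
th-A0 -0.50 d 0.017 [ 0.0067 -0.0014 -0.0007] turn 1.18
th-A0 -0.55 d 0.017 [ 0.0102 -0.0018 -0.0007] turn 1.76
th-A0 -0.60 d 0.017 [ 0.0138 -0.002  -0.0007] turn 2.33
th-A0 -0.65 d 0.017 [ 0.0174 -0.0021 -0.0007] turn 2.90
```

View pics/w3.png

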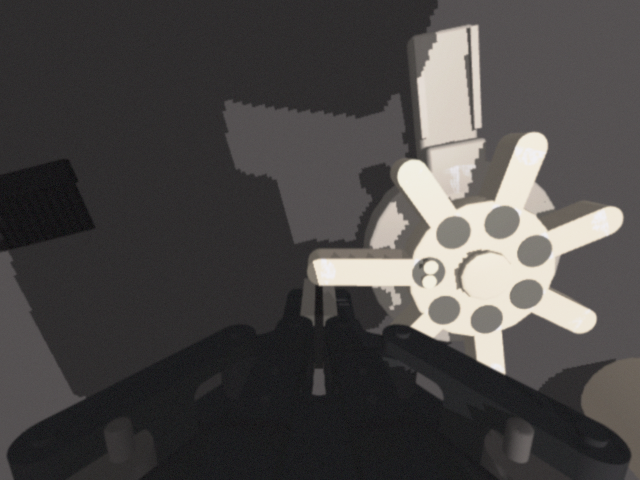

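The finger touches the lobe near (320,280) and the ring has turned with it. I'll measure its angle, then continue.

```bash
cat > look.py <<'E'
import sys
from fit import *
from rig import bot,eyes
def look(fn,a0,c=(.528,-.0765),cam="wrist",ov=None):
    o=bot.get_obs();f=eyes.grab_frame(cam)
    if cam=="wrist": f=wc(dict(f,p=o["tool_pos"],q=o["orientation"]))
    cv2.imwrite(f"pics/{fn}.png",f["frame"][:,:,::-1])
    x,q=fit(f,0,0,c,a0);print(o["clock"],cam,"c",x[:2].round(4),"ang",x[2].round(3),"day",round(-1.795-(x[2]+1.413),3),"cost",round(float(q),1),"F",np.round(o["wrist_force"],1),np.round(o["tool_pos"],4));return x,f
E
python3 -c "
from look import *
look('w4',-1.81)"
```

```text
5.175 wrist c [ 0.5264 -0.0769] ang -1.812 day -1.396 cost -112.8 F [ 0.5 -0.3  0.1] [ 0.5273 -0.1483  0.0433]
```

```bash
python3 -m creep '{"slide":[[0.003,-0.001,0],[0.0065,-0.0015,0],[0.010,-0.002,0],[0.010,-0.002,0]],"turn":[[0,0,0.6],[0,0,1.2],[0,0,1.8],[0,0,1.8]],"jaw":[0,0,0,0]}'
python3 -c "
from look import *
look('w5',-2.0);look('w5',-2.3)"
```

```text
clock: 5.72
tool_pos: [0.5171, -0.1478, 0.0433]
orientation: [0.197, 0.98, 0.0, -0.0]
wrist_force: [0.6, 0.8, 0.5]
finger_gap: 0.0002
5.725 wrist c [ 0.5264 -0.0769] ang -2.306 day -0.902 cost -113.1 F [0.6 0.8 0.5] [ 0.5171 -0.1478  0.0433]
5.775 wrist c [ 0.5264 -0.0769] ang -2.307 day -0.901 cost -113.2 F [ 0.9 -0.3  0.3] [ 0.5173 -0.1479  0.0433]
```

View pics/w5.png

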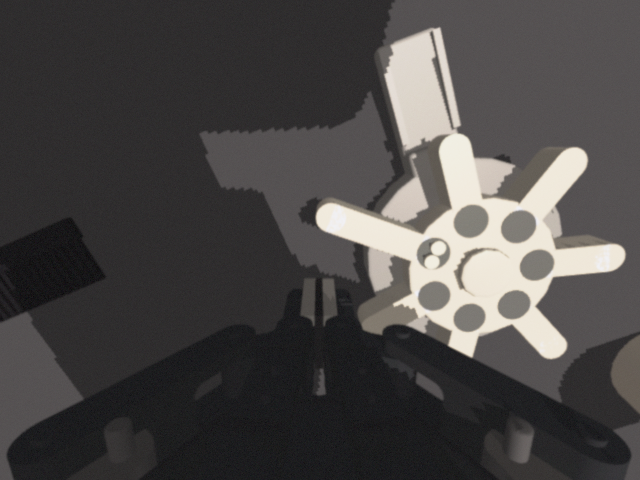

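One click done: day = -0.90, base unmoved. I'll continue along the arc to the second click.

```bash
python3 - <<'E'
from plan import *
slide([A0-.55-.05*i for i in range(1,16)]+[A0-1.35,A0-1.4,A0-1.45],[.017]*18,.044)
E
```

```text
th-A0 -0.60 d 0.017 [ 0.0039 -0.0007 -0.0007] turn 0.54
th-A0 -0.65 d 0.017 [ 0.0075 -0.0013 -0.0007] turn 1.11
th-A0 -0.70 d 0.017 [ 0.0111 -0.0018 -0.0007] turn 1.68
th-A0 -0.75 d 0.017 [ 0.0147 -0.002  -0.0007] turn 2.26
th-A0 -0.80 d 0.017 [ 0.0183 -0.0021 -0.0007] turn 2.83
th-A0 -0.85 d 0.017 [ 0.0219 -0.0019 -0.0007] turn 3.40
th-A0 -0.90 d 0.017 [ 0.0255 -0.0016 -0.0007] turn 3.97
th-A0 -0.95 d 0.017 [ 0.029  -0.0012 -0.0007] turn 4.55
th-A0 -1.00 d 0.017 [ 0.0326 -0.0005 -0.0007] turn 5.12
th-A0 -1.05 d 0.017 [ 0.0361  0.0003 -0.0007] turn 5.69
th-A0 -1.10 d 0.017 [ 0.0395  0.0013 -0.0007] turn 6.27
th-A0 -1.15 d 0.017 [ 0.0429  0.0025 -0.0007] turn 6.84
th-A0 -1.20 d 0.017 [ 0.0463  0.0039 -0.0007] turn 7.41
th-A0 -1.25 d 0.017 [ 0.0495  0.0054 -0.0007] turn 7.98
th-A0 -1.30 d 0.017 [ 0.0527  0.0071 -0.0007] turn 8.56
th-A0 -1.35 d 0.017 [ 0.0558  0.0089 -0.0007] turn 9.13
th-A0 -1.40 d 0.017 [ 0.0588  0.0109 -0.0007] turn 9.70
th-A0 -1.45 d 0.017 [ 0.0617  0.013  -0.0007] turn 10.28
```

```bash
python3 -m creep '{"slide":[[0.0075,-0.0015,-0.001],[0.015,-0.002,-0.001],[0.022,-0.002,-0.001],[0.0255,-0.0015,-0.001],[0.029,-0.001,-0.001],[0.0325,-0.0005,-0.001],[0.036,0.0005,-0.001],[0.0395,0.0015,-0.001],[0.043,0.0025,-0.001],[0.0465,0.004,-0.001],[0.0495,0.0055,-0.001],[0.0525,0.007,-0.001],[0.0525,0.007,-0.001]],"turn":[[0,0,1.1],[0,0,2.3],[0,0,3.4],[0,0,4.0],[0,0,4.6],[0,0,5.1],[0,0,5.7],[0,0,6.3],[0,0,6.8],[0,0,7.4],[0,0,8.0],[0,0,8.6],[0,0,8.6]],"jaw":[0,0,0,0,0,0,0,0,0,0,0,0,0]}'
python3 -c "
from look import *
look('w6',-2.7)
from plan import *
slide([A0-1.3-.025*i for i in range(0,8)],[.017]*8,.044)"
```

```text
clock: 7.45
tool_pos: [0.4716, -0.121, 0.0443]
orientation: [0.542, 0.84, 0.0, 0.0]
wrist_force: [-0.2, -0.1, -0.2]
finger_gap: -0.0001
7.45 wrist c [ 0.5263 -0.0765] ang -2.721 day -0.487 cost -113.5 F [-0.2 -0.1 -0.2] [ 0.4716 -0.121   0.0443]
th-A0 -1.30 d 0.017 [ 0.0001 -0.0002  0.0003] turn -0.04
th-A0 -1.32 d 0.017 [ 0.0019 -0.0006  0.0003] turn 0.25
th-A0 -1.35 d 0.017 [ 0.0037 -0.0009  0.0003] turn 0.53
th-A0 -1.38 d 0.017 [ 0.0054 -0.0013  0.0003] turn 0.82
th-A0 -1.40 d 0.017 [ 0.0072 -0.0015  0.0003] turn 1.11
th-A0 -1.43 d 0.017 [ 0.009  -0.0018  0.0003] turn 1.39
th-A0 -1.45 d 0.017 [ 0.0108 -0.002   0.0003] turn 1.68
th-A0 -1.47 d 0.017 [ 0.0126 -0.0021  0.0003] turn 1.97
```

View pics/w6.png

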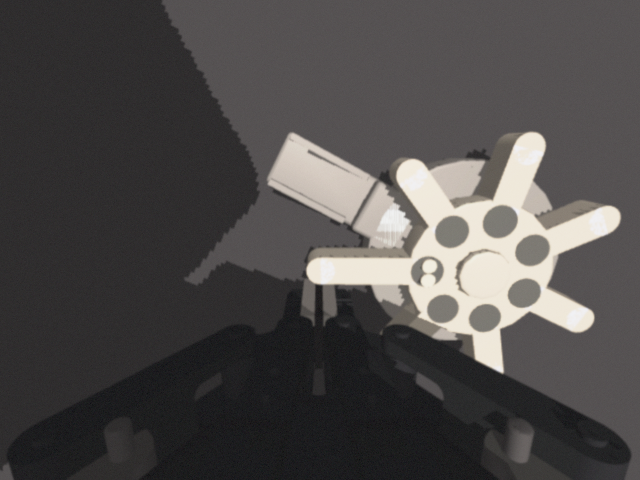

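The lobe is at day = -0.49, just short of the half click, with the finger still behind it at (320,280). A few more millimetres, slowly.

```bash
python3 -m creep '{"slide":[[0.002,-0.0005,0],[0.004,-0.001,0],[0.0055,-0.0015,0],[0.007,-0.0015,0],[0.007,-0.0015,0],[0.007,-0.0015,0]],"turn":[[0,0,0.3],[0,0,0.5],[0,0,0.8],[0,0,1.1],[0,0,1.1],[0,0,1.1]],"jaw":[0,0,0,0,0,0]}'
python3 -c "
from look import *
look('w7',-2.8);look('w7',-3.15)"
```

```text
clock: 8.25
tool_pos: [0.4672, -0.1153, 0.0443]
orientation: [0.582, 0.813, -0.0, 0.0]
wrist_force: [0.8, 0.9, 0.7]
finger_gap: -0.0003
8.25 wrist c [ 0.5356 -0.0923] ang -2.844 day -0.364 cost -43.0 F [0.8 0.9 0.7] [ 0.4672 -0.1153  0.0443]
8.3 wrist c [ 0.5264 -0.0764] ang -3.204 day -0.004 cost -114.3 F [-0.8  0.5 -0. ] [ 0.4672 -0.1154  0.0443]
```

View pics/w7.png

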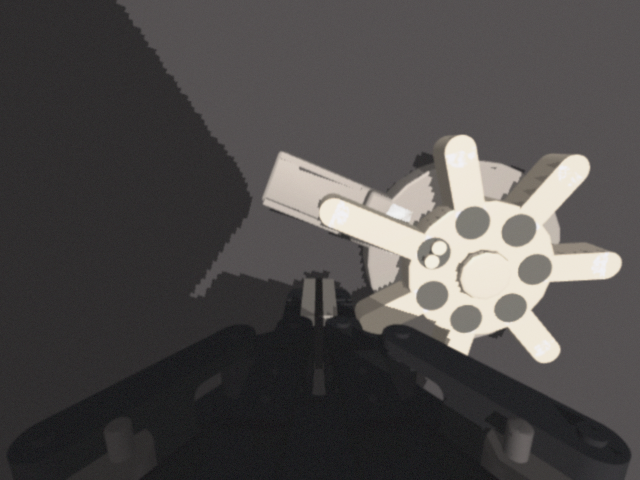

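The long lobe (tip at 332,212) has clicked over the lip, day ≈ 0.00 (the -0.364 reading was a bad fit from a poor starting angle). The fingers stand free, so I'll back off a little and rise straight up.

```bash
python3 -m creep '{"slide":[[-0.003,0,0],[-0.005,-0.003,0],[-0.005,-0.003,-0.02],[-0.005,-0.003,-0.06],[-0.005,-0.003,-0.11],[-0.005,-0.003,-0.16],[-0.005,-0.003,-0.20],[-0.005,-0.003,-0.20],[-0.005,-0.003,-0.20],[-0.005,-0.003,-0.20]],"turn":[[0,0,0],[0,0,0],[0,0,0],[0,0,0],[0,0,0],[0,0,0],[0,0,0],[0,0,0],[0,0,0],[0,0,0]],"jaw":[0,0,0,0,0,0,0,0,0,0]}'
python3 -c "
from look import *
x,f=look('w8',-3.2);overlay(f,x[:2],x[2],-3.208,(0,0,640,480),1.2,'pics/w8o.png');look('t8',-3.2,cam='top');look('s8',-3.2,cam='scene')"
```

```text
clock: 9.6
tool_pos: [0.4654, -0.1209, 0.243]
orientation: [0.583, 0.813, -0.0, -0.001]
wrist_force: [0.1, -0.4, 0.1]
finger_gap: 0.0001
9.6 wrist c [ 0.5269 -0.0766] ang -3.2 day -0.008 cost -98.5 F [ 0.1 -0.4  0.1] [ 0.4654 -0.1209  0.243 ]
9.65 top c [ 0.5305 -0.0753] ang -3.23 day 0.022 cost -114.5 F [ 0.   0.1 -0.8] [ 0.4655 -0.1209  0.2431]
9.7 scene c [ 0.5268 -0.0771] ang -3.198 day -0.01 cost -145.1 F [ 0.3 -0.2  0.7] [ 0.4656 -0.1209  0.2433]
```

View pics/w8o.png

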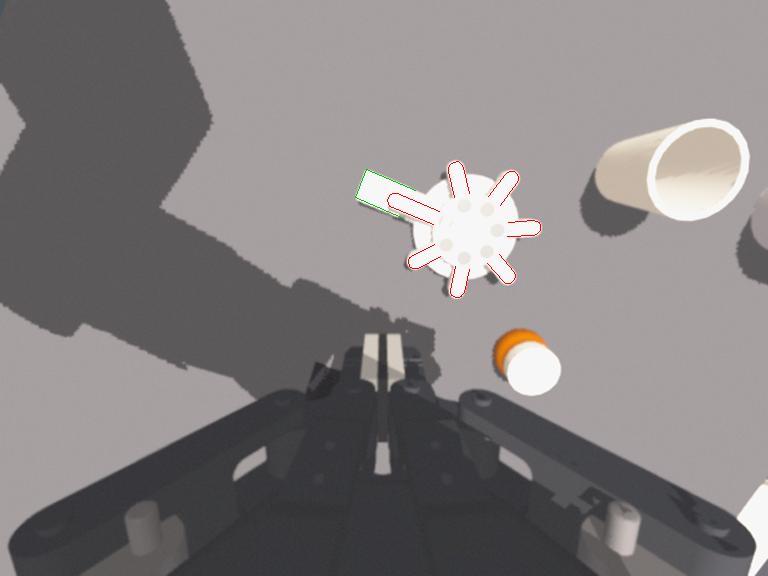

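View pics/s8.png

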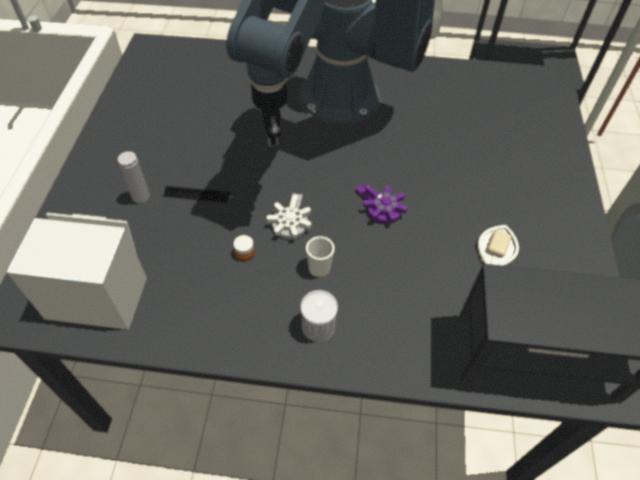

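The long lobe lies over the lip in both views: wrist overlay (395,200), scene (297,202). The dial and the things around it stand where they were, and the arm is clear.

```bash
python3 -c "
from rig import workorder
print(workorder.job_done())"
```

```text
the job is handed in; nothing more can be done
None
```

I turned the ring two clicks clockwise, so its long lobe has clicked into place over the pouring lip, and handed the job in at about 9.7 s on the robot's clock. I did this by pushing the long lobe's tip with the shut fingertips, in two pushes. I then backed off and lifted the arm clear.

- **Ring angle:** the last fits gave a ring value of -0.008 (wrist), +0.022 (top) and -0.010 (scene) rad, against the ±0.15 allowed.
- **Dispenser position:** the fitted centre matched the start to about 1.5 mm in all three views.
- **Things around it:** in the last scene picture, all of them stand where they did at the start. I judged this by eye and did not measure it.
- **Forces:** the wrist force was about 1 N at the end of every move. I did not read it during the pushes.
- **Disagreeing checks:** one fit gave -0.364 rad because it started from a poor angle (its match was much weaker), and an immediate refit gave -0.004. The top camera puts the dial about 3.5 mm further out in x than the other two cameras, at the start and at the end alike.

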